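# Offer the crushing ball to the next test tube

### The arm

A 7-joint arm with a two-finger parallel gripper is mounted at the origin on the work surface. World frame = base frame: x ahead of the robot, y to its left, z up, the work surface at z = 0. Lengths are in m, angles in degrees, forces in N, time in s.
With the tool pointing down it reaches from about 0.35 to 0.775 m from the base axis. Payload 3.1 kg.
Tool frame: the origin (TCP) lies at the very end of the fingers, on their centre line; the grasp point (between the pads) lies 19 mm behind it; z points along the fingers, y is the line along which they close (so a half turn about z gives the same grasp; the last joint's range is limited). The gripper opens to 85 mm and grips with 20 to 120 N. Pads are 22 mm wide; open, the fingers measure 114 mm over their backs; the gripper's body (76 mm by 85 mm) begins 54 mm behind the grasp point. The pads swing forward as they close: fully open they stand 13 mm farther back than shut.
Start: joints at [-66.389, 17.813, 0.802, 86.603, -0.252, 75.585, -1.558], TCP at [0.241, 0.494, 0.231] pointing down, gripper open.
Joint ranges: [-154.91, 154.91], [-16.99, 109.72], [-72.82, 74.43], [7.12, 147.25], [-82.49, 262.49], [11.32, 116.49], [-174.64, 174.64]. Speed limits (degrees/s): [159.86, 159.86, 180, 180, 180, 180, 180].

### API

Orientations are given as a 3x3 rotation matrix whose columns are the frame's x, y, z axes.
In Python, from station import robot gives the robot as it stands.
- The arm moves only by the tool servo_tool, never from a script. Its argument "targets" is a list that holds one entry, the list of rows, each a list of 4 numbers: the shift along the world's x, y, z in m, then the turn about the world's z in degrees. A call has exactly 8 rows; each row shifts and turns the commanded pose from where the row before left it; what a row does not reach is not made up. A row lasts 1/8 s, in which the tool goes at most 62.5 mm and 10.7 degrees, less where a joint would pass 70% of its speed; a pose out of reach is approached as far as the arm can. A call is refused whole if a number of a shift passes 0.0625 or a number of a turn 10.7, either way. A call with a gripper value outside its range is refused whole. "hand" is the closure, from 0 (fully open) to 1 (shut), set as the call begins (left out, the last holds). The fingers move at their own pace and stop on an object; "grip_force" is the grip in N (left out, the last holds). Time passes only in rows, so rows that do not move let the fingers close, or fill a call up. It gives the time, the measured TCP pose, the force, the opening and the grip force at its end, in the units of the state.
- robot.get_state(): the state, without advancing time (a new reading comes with each control period).
- robot.get_image(name): name is "scene" or "top" or "wrist"; returns a dict with "frame" (480x640x3 uint8, blue, green, red), "fx", "fy", "cx", "cy" (pixels), "k1" (the pictures are not rectified: a ray, as slopes to the right and down, at radius r is drawn at 1 + k1 r^2 times it, then the intrinsics apply), "camera_from_world" (4x4, takes a point from world to camera coordinates). Camera axes: x right, y up, looking along -z (the intrinsics and any distortion apply to the point x, -y, -z); pixel columns grow to the right and rows downward; lengths in m; the calibration is good to about 2 mm. A picture is of the moment at which its call begins. There is no depth.
- robot.finish_job(): hands the job in; it is judged then, once.
The state is a dict: "t": time; "qpos": joint angles; "dq": joint speeds; "joint_efforts": joint torques, N m; "position": TCP position; "tcp_rot": TCP orientation; "ft_force": force on the tool from outside, world axes, zero at the start; "wrist_torque": the same for the moment, N m; "width": finger opening in m; "grasp_force": force on a finger pad.
Only numpy, scipy, OpenCV 4.12 (cv2) and the standard library are available. Lean on these libraries where they do the work, as an engineer would, in place of code of your own. Each camera call takes 0.05 s, during which the arm holds its last target. There are 200 camera calls.

### The job

At the water testing counter each flip-cap tube in the white rack gets one steel ball for crushing its test tablet: first press fully shut the flip cap standing open on the tube that already has its ball, and only then flick the other flip cap open, well up to upright or further back, so that it stays so. Then pick up the white eight-sided dish by its flat sides, lift it clear of the counter and, once it is up, give it about a quarter turn, always level and with its loose ball staying in the middle, off the walls, until its pouring lip points square across the row of tubes from the lift-tab side. Finish while still holding the dish, level and still, touching nothing else, with the tip of its lip over the middle of the opened tube's mouth and a centimetre or two of air between dish and tube; leave all the other things on the counter where they are.

Things in the scene. Friction and masses are not known exactly. Their poses are not given: they have to be found in the camera images.
- rack: White tube rack fixed to the counter, 70 mm (x) by 205 mm (y), 54 mm tall. Origin: centre of its underside, z up. Its three tubes stand in a row along its y axis, 56 mm apart, the middle one at its centre; which is where varies. The third is a clear tube with a ribbed screw cap (33 mm dia, top 104 mm above the counter) and is left alone.
- tube_done: Clear flip-cap tube, 28 mm dia, 85 mm tall, with a steel ball already lying on its bottom; its white cap starts standing open. Fixed. Origin: middle of the tube's underside (10 mm above the counter, it stands in the rack); z up, x from the lift tab across to the hinge (away from the robot), y along the row.
- tube_next: Clear flip-cap tube of the same size without a ball; its cap starts shut. Fixed. Origin: middle of the tube's underside (10 mm above the counter, it stands in the rack); z up, x from the lift tab across to the hinge (away from the robot), y along the row.
- tube_done_hinge (a point): Point on the hinge axis of tube_done's cap, 17.5 mm from the tube's axis towards its +x, level with the tube's rim (95 mm above the counter). The hinge axis runs along the tube's y.
- tube_next_hinge (a point): The same point for tube_next's cap.
- tube_next_mouth (a point): Centre of tube_next's mouth, level with the rim (95 mm above the counter); the mouth is 24 mm across inside. Axes as the tube.
- tube_done_cap (a joint): Angle of tube_done's cap: 0 shut, grows as the tab swings up and back over the hinge, 1.57 upright, 2.3 at its stop; starts at 1.6 to 2.0. No snap: a stiff hinge (0.03 N m) that stays where it is left. Cap: disc 32 mm dia, 6 mm thick, on the rim when shut (top 101 mm above the counter), its flat lift tab across from the hinge.
- tube_next_cap (a joint): Angle of tube_next's cap, an equal cap on an equal hinge; it starts shut at 0.
- tube_done_cap_tab (a point): Middle of the grip part of tube_done's lift tab, 47.5 mm from the hinge axis, 3.5 mm above the cap's underside. Tab: 18 mm long (33.5 to 51.5 mm from the hinge axis), 12 mm wide (along the tube's y), 5 mm thick. It can be pinched by its two sides (open the fingers no more than about 30 mm, for the neighbours) and turns stiffly between the pads; a half-open cap can also be pushed on.
- tube_next_cap_tab (a point): The same point on tube_next's lift tab.
- dish: White eight-sided dish, loose, 40 to 85 g, 56 mm across flats, flat outer sides 23 mm long, 16 mm tall. Origin: centre of its underside, z up; pouring lip along +x. Grip the flat sides facing its +y and -y. Inside it slopes at 12 degrees down to the middle: the ball stays there only if the dish moves smoothly (under 1.5 m/s2) and level. The lip starts pointing left, about a quarter turn off.
- dish_lip (a point): Tip of the pouring lip, 46 mm from the dish's centre along its +x, 12.8 mm above its underside. The lip is an open channel 23 mm wide.
- dish_seat (a point): Where the ball's centre belongs: on the dish's axis, 11.2 mm above its underside.
- ball_center (a point): Centre of the loose steel ball in the dish, 16 mm dia, 17 g.
- dropper_a: Bystander, loose, to be left alone: white dropper bottle, 28 mm dia, 72 mm tall. Origin: centre of its underside.
- dropper_b: Bystander, loose, to be left alone: second white dropper bottle, 28 mm dia, 72 mm tall. Origin: centre of its underside.
- jar_a: Bystander, loose, to be left alone: white screw jar, 70 mm dia, 73 mm tall. Origin: centre of its underside.
- jar_b: Bystander, loose, to be left alone: second white screw jar, 70 mm dia, 73 mm tall. Origin: centre of its underside.
- measure_cup: Bystander, loose, to be left alone: small empty white measuring cup, 56 mm dia, 35 mm tall. Origin: centre of its underside.
- strip_tub: Bystander, loose, to be left alone: white test strip tub with grey cap, 40 mm dia, 74 mm tall. Origin: centre of its underside.
- marker: Bystander, loose, to be left alone: black marker pen lying flat, 125 mm long (its x axis), 12 mm wide. Origin: centre of its underside.
Things that resemble listed ones, but are neither listed nor needed, are in the scene too. Leave any pink or purple look-alike of the dish alone.

How it is judged (in metres and radians):
On the way, in this order (a step that is already met when the one before it is completed fails the run):
1. the open cap of the tube that has its ball is pressed fully shut (value of joint tube_done_cap below 0.06 rad), for 0.2 s.
2. the cap of the other flip-cap tube is open to upright or further (value of joint tube_next_cap above 1.4 rad), for 0.2 s.
3. the dish is lifted clear of the counter in the hand, not yet turned, with the ball in its middle (angle between the x axis of dish and the x axis of tube_next, either way round above 0.6 rad and height (world z) of dish above 0.03 m and contact force between dish and the fingers above 1 N and distance between ball_center and dish_seat below 0.015 m), for 0.2 s.
At the end, for the whole second after the job is handed in: Fingers hold the dish still, level (6 deg), clear of tubes and rack; lip tip within 10 mm of the axis of tube_next's mouth, 15 to 50 mm above its rim, pointing along the tube's +x within 0.2 rad; ball within 10 mm of its seat; tube_done's cap below 0.06 rad, tube_next's above 1.4 (horizontal distance between dish_lip and tube_next_mouth below 0.01 m and z of dish_lip in the frame of tube_next between 0.1 and 0.135 m and angle between the x axis of dish and the x axis of tube_next, either way round below 0.2 rad and x of dish in the frame of tube_next below -0.03 m and angle between dish's own z axis and vertical below 0.1 rad and distance between ball_center and dish_seat below 0.01 m and linear speed of dish below 0.03 m/s and linear speed of ball below 0.05 m/s and contact force between dish and the fingers above 1 N and contact force between dish and tube_next below 0.2 N and contact force between dish and tube_done below 0.2 N and contact force between dish and rack below 0.2 N and value of joint tube_done_cap below 0.06 rad and value of joint tube_next_cap above 1.4 rad); the arm keeps its last pose, push and grip.
It fails at once if the ball rolls out of the dish's middle (its centre more than 15 mm from its seat, about touching the walls) (distance between ball_center and dish_seat above 0.015 m).
It fails at once if the dish is tipped more than 12 degrees (angle between dish's own z axis and vertical above 0.21 rad).
It fails at once if a bystander is pushed more than 25 mm or knocked over (distance of any of dropper_a, dropper_b, jar_a, jar_b, measure_cup, strip_tub, marker from where it was at the start of the episode above 0.025 m or angle between any of dropper_a, dropper_b, jar_a, jar_b, measure_cup, strip_tub, marker's own z axis and vertical above 0.5 rad).
It also fails if it takes over 72 s, if anything falls off the work surface, if the arm or the gripper's body presses on something with over 40 N, if the wrist force passes 120 N, or if a joint passes its speed limit or range.

## Working session

There is one attempt and no reset: what is moved stays moved. The work goes in short steps, Python scripts to look and compute and a tool call to move; the robot and the scene stay as the last step left them, time stands still between calls to the robot, and variables do not carry over. Pictures are saved under pics/ and viewed, at most 10 in all, crops included, and the job is handed in when it is done.

Besides the shell and the picture viewer there is one more tool, called after ">>>" as name([rows], argument=value, ...), one row to a line, values as JSON. servo_tool: Moves the arm, as the interface text tells. Its arguments: {"type":"object","properties":{"targets":{"type":"array","items":{"type":"array","items":{"type":"array","items":{"type":"number"}}}},"hand":{"type":"number"},"grip_force":{"type":"number"}},"required":["targets"]}

```bash
ls; mkdir -p pics; cat > h.py <<'E'
import numpy as np, cv2
from station import robot
def grab(n,path=None):
    d=robot.get_image(n)
    if path: cv2.imwrite(path,d["frame"])
    return d
def ray(d,u,v):
    x=(u-d["cx"])/d["fx"]; y=(v-d["cy"])/d["fy"]
    K=np.array([[1,0,0],[0,1,0],[0,0,1.]])
    p=cv2.undistortPoints(np.array([[[x,y]]]),K,np.array([d["k1"],0,0,0.]))[0,0]
    M=np.array(d["camera_from_world"]); R=M[:3,:3]; o=-R.T@M[:3,3]
    return o, R.T@np.array([p[0],-p[1],-1.])
def onz(d,u,v,z):
    o,r=ray(d,u,v); return o+r*(z-o[2])/r[2]
def proj(d,P):
    c=np.array(d["camera_from_world"])@np.append(P,1); s=np.array([c[0],-c[1]])/-c[2]
    s=s*(1+d["k1"]*(s@s)); return d["fx"]*s[0]+d["cx"],d["fy"]*s[1]+d["cy"]
def tri(d1,p1,d2,p2):
    A=[];b=[]
    for d,p in((d1,p1),(d2,p2)):
        o,r=ray(d,*p); r/=np.linalg.norm(r); Q=np.eye(3)-np.outer(r,r); A.append(Q); b.append(Q@o)
    return np.linalg.lstsq(np.vstack(A),np.hstack(b),rcond=None)[0]
E
python3 - <<'E'
from h import *
for n in("scene","top"):
    d=grab(n,f"pics/{n}0.png"); M=np.array(d["camera_from_world"]); print(n,d["fx"],d["k1"],(-M[:3,:3].T@M[:3,3]).round(3))
s=robot.get_state(); print(s["t"],s["position"],s["tcp_rot"],s["width"])
E
```

```text
pics
scene 448.1062883043866 -0.1009119685310965 [0.899 0.61  0.566]
top 453.5802203938347 -0.07022767345688626 [0.41  0.06  0.885]
0.1 [0.24081037 0.49375206 0.23030234] [[-8.98839775e-01  4.38276569e-01 -8.41452634e-04]
 [ 4.38277361e-01  8.98837569e-01 -1.99490006e-03]
 [-1.17988712e-04 -2.16188516e-03 -9.99997656e-01]] 0.08541123593064269
```

View pics/scene0.png

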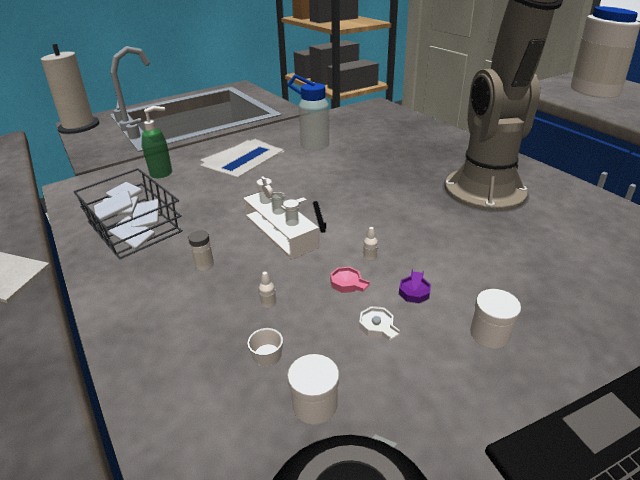

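View pics/top0.png

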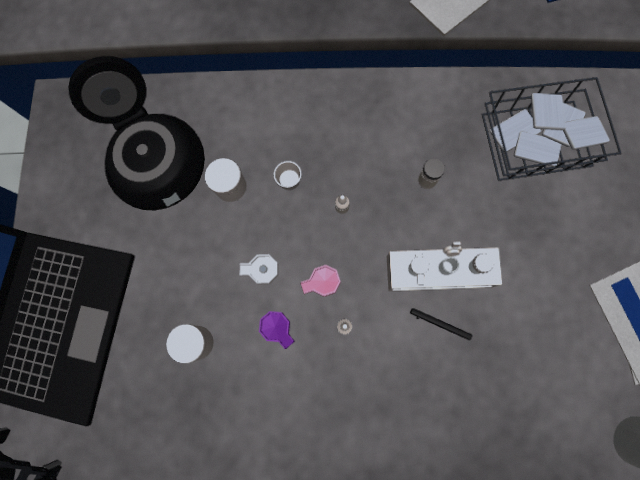

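Scene: the white dish with its ball is at (378,321), the rack at (283,222). Top: the dish is at (262,268) with its lip to the left, the rack at (445,268), and the tubes at (420,266), (449,266) and (484,263). Pink (322,281) and purple (277,328) are look-alikes. I'll confirm the dish and tubes in one enlarged crop.

```bash
python3 - <<'E'
from h import *
t=cv2.imread("pics/top0.png"); s=cv2.imread("pics/scene0.png")
a=cv2.resize(t[230:305,380:510],(780,450),interpolation=3)[:,:]
a=cv2.resize(t[235:300,385:505],(480,260),interpolation=3)
b=cv2.resize(t[240:300,230:290],(300,300),interpolation=3)
c=cv2.resize(s[170:260,235:335],(333,300),interpolation=3)
o=np.zeros((570,800,3),np.uint8); o[:260,:480]=a; o[265:565,:300]=b; o[265:565,310:643]=c
cv2.imwrite("pics/c1.png",o)
E
```

```text
(no output)
```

View pics/c1.png

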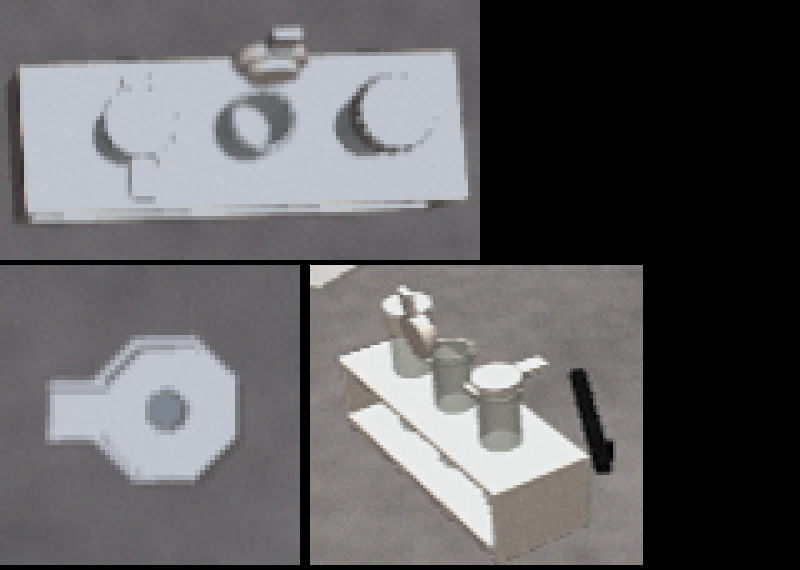

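Crop: left tube (420,266) has its cap shut, so it is tube_next. The middle tube (448,266) has its cap standing open, so it is tube_done. The right one is the screw cap. The white dish at (262,268) has the ball in its middle and fits the description. Measuring now.

```bash
python3 - <<'E'
from h import *
t=grab("top"); s=grab("scene"); f=t["frame"]
# rack top corners
for p in [(390,251.5),(498.7,247.5),(501.7,284.7),(393,287.5)]: print("rack",onz(t,*p,.054).round(4))
C=np.mean([onz(t,*p,.054) for p in [(390,251.5),(498.7,247.5),(501.7,284.7),(393,287.5)]],0); print(C)
# white masks
hsv=cv2.cvtColor(f,cv2.COLOR_BGR2HSV); m=((hsv[...,2]>140)&(hsv[...,1]<45)).astype(np.uint8)
n,l,st,ce=cv2.connectedComponentsWithStats(m)
for i in range(1,n):
    if st[i,4]>40 and 200<ce[i,0]<520 and 140<ce[i,1]<400:
        print(st[i],ce[i].round(1),onz(t,*ce[i],.07).round(3)[:2])
# rack edges by rows
x0=235
for u in (396,410,435,460,490,497):
    col=f[235:300,u].astype(int).mean(1); print(u,[int(v) for v in col[8:62]])
E
```

```text
rack [ 0.5564 -0.0376  0.054 ]
rack [ 0.5623 -0.2406  0.054 ]
rack [ 0.4929 -0.2411  0.054 ]
rack [ 0.4895 -0.0412  0.054 ]
[ 0.52528323 -0.14012415  0.054     ]
[205 158  35  35 950] [222.  174.8] [0.705 0.279]
[273 161  29  27 366] [287.9 176.2] [0.7   0.153]
[336 198  13  10  66] [342.  203.5] [0.645 0.051]
[ 390  246  112   45 3993] [444.2 268.7] [ 0.521 -0.133]
[239 254  38  30 767] [259.7 268.2] [0.525 0.202]
[337 320  15  14  80] [344.2 327.3] [0.418 0.049]
396 [102, 102, 102, 102, 101, 98, 99, 106, 159, 197, 199, 199, 198, 196, 196, 198, 198, 200, 196, 199, 199, 198, 200, 198, 199, 199, 199, 198, 198, 199, 198, 199, 198, 198, 199, 199, 199, 197, 198, 199, 200, 199, 196, 199, 196, 178, 179, 146, 89, 102, 101, 101, 102, 102]
410 [104, 105, 100, 101, 101, 99, 96, 146, 193, 198, 199, 198, 197, 199, 198, 200, 200, 196, 194, 185, 147, 104, 91, 94, 105, 89, 88, 97, 98, 99, 125, 174, 197, 199, 198, 199, 199, 198, 198, 198, 199, 198, 198, 197, 186, 190, 181, 134, 104, 103, 105, 105, 104, 104]
435 [97, 97, 96, 97, 99, 99, 132, 181, 198, 199, 198, 198, 197, 198, 197, 199, 198, 198, 198,
[... 284 characters left out ...]
 198, 199, 198, 199, 198, 198, 197, 197, 199, 199, 197, 198, 196, 199, 197, 198, 198, 197, 197, 197, 195, 170, 186, 121, 99, 103, 104, 104, 102, 105, 102, 102]
490 [101, 99, 98, 97, 129, 176, 199, 198, 197, 198, 199, 198, 198, 198, 197, 199, 198, 197, 197, 198, 196, 197, 197, 198, 198, 197, 184, 169, 188, 198, 197, 197, 199, 197, 199, 198, 199, 197, 198, 197, 198, 195, 165, 192, 103, 102, 106, 105, 103, 103, 100, 100, 99, 103]
497 [102, 103, 101, 100, 138, 184, 198, 196, 198, 197, 198, 197, 198, 198, 199, 198, 197, 198, 197, 198, 198, 198, 198, 197, 199, 199, 197, 196, 197, 197, 198, 197, 197, 198, 198, 198, 197, 197, 199, 198, 197, 192, 97, 100, 104, 105, 103, 104, 104, 102, 98, 97, 99, 99]
```

>>> servo_tool([
  [[0.013, -0.037, 0.003, 1.7], [0.013, -0.037, 0.003, 1.7], [0.013, -0.037, 0.003, 1.7], [0.013, -0.037, 0.003, 1.7], [0.013, -0.037, 0.003, 1.7], [0.013, -0.037, 0.003, 1.7], [0.013, -0.037, 0.003, 1.7], [0.013, -0.037, 0.003, 1.7]],
], hand=1)

```text
t: 1.2
position: [0.3453, 0.197, 0.2554]
tcp_rot: [[-0.977, 0.214, 0.0], [0.214, 0.977, 0.0], [-0.0, 0.0, -1.0]]
ft_force: [0.3, 0.6, -0.2]
width: -0.0
grasp_force: 0.0
```

>>> servo_tool([
  [[0.013, -0.037, 0.003, 1.7], [0.013, -0.037, 0.003, 1.7], [0.013, -0.037, 0.003, 1.7], [0.013, -0.037, 0.003, 1.7], [0.013, -0.037, 0.003, 1.7], [0.013, -0.037, 0.003, 1.7], [0.013, -0.037, 0.003, 1.7], [0.013, -0.037, 0.003, 1.7]],
])

```text
t: 2.2
position: [0.4493, -0.0987, 0.2794]
tcp_rot: [[-1.0, -0.022, 0.0], [-0.022, 1.0, 0.0], [-0.0, 0.0, -1.0]]
ft_force: [0.5, 0.0, -0.2]
width: -0.0001
grasp_force: 0.0
```

```bash
python3 - <<'E'
from h import *
import pickle
w=grab("wrist","pics/w1.png"); M=np.array(w["camera_from_world"]); print(w["fx"],w["k1"],(-M[:3,:3].T@M[:3,3]).round(3)); pickle.dump(w,open("w1.pkl","wb"))
s=robot.get_state(); print(s["t"],s["position"].round(4),s["tcp_rot"].round(3),s["width"],s["ft_force"],s["qpos"])
E
```

```text
392.582597232636 0.015049367007053498 [ 0.384 -0.101  0.422]
2.25 [ 0.4502 -0.1056  0.28  ] [[-1.    -0.015  0.003]
 [-0.015  1.    -0.006]
 [-0.003 -0.006 -1.   ]] -0.00010386958402726476 [ 1.80567215 -5.08403946  1.66500215] [-22.63041467   6.19426651  37.21512988  95.48094222  -3.49325007
  79.35537928 105.89451481]
```

View pics/w1.png

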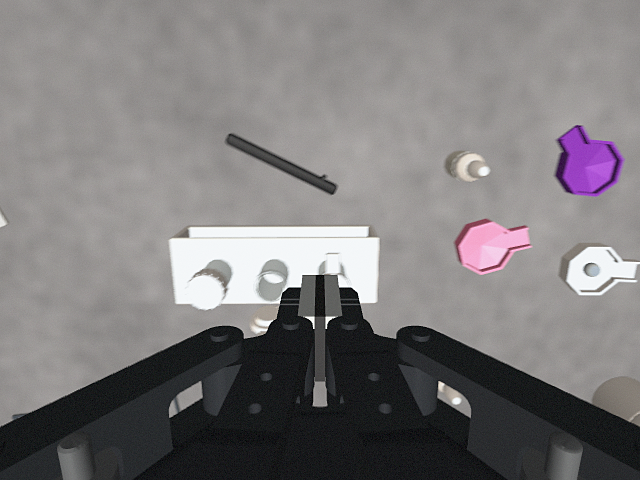

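Wrist view: image up is towards the robot. Rack top corners are (170,237), (379,237), (378,302) and (175,303). tube_next's tab is at (333,258), tube_done's mouth at (272,278), the screw cap at (208,288), and the white dish at (592,269).

```bash
python3 - <<'E'
from h import *
import pickle
w=pickle.load(open("w1.pkl","rb")); g=cv2.cvtColor(w["frame"],cv2.COLOR_BGR2GRAY).astype(int)
t={"frame":cv2.imread("pics/top0.png"),**{k:v for k,v in grab("top").items() if k!="frame"}}
for p in [(170,237),(379,237),(378,302),(175,303)]: print("rack w",onz(w,*p,.054).round(4))
for v in (254,258,262): print(v,g[v,320:346])
print("col333",g[244:280,333]); print("col331",g[244:280,331])
for v in (278,): print("ring row",g[v,252:294])
T=t["frame"].mean(2).astype(int)
print("top tab rows"); 
for v in (277,280,283): print(v,T[v,412:430])
print("tabcol",T[270:290,420])
for u in(390,391,): print(T[255:290:5,u])
for v in(260,275): print("L",T[v,384:398],"R",T[v,494:508])
E
```

```text
rack w [ 0.4928 -0.2434  0.054 ]
rack w [ 0.4881 -0.0403  0.054 ]
rack w [ 0.5569 -0.0371  0.054 ]
rack w [ 0.5626 -0.2435  0.054 ]
254 [246 246 246 246 238 225 202 215 232 235 233 236 235 235 235 233 233 231
 244 245 241 246 245 247 246 247]
258 [246 246 247 247 244 246 239 240 247 247 245 247 247 246 246 247 246 246
 238 242 242 242 247 246 246 246]
262 [244 230 185 149 170 203 221 235 249 246 247 246 246 246 246 246 247 248
 233 221 228 227 236 248 248 246]
col333 [246 246 246 246 246 247 248 249 228 161 235 250 247 246 246 246 246 246
 246 246 246 246 246 246 246 246 247 247 248 216 228  69  92  97  96  99]
col331 [246 246 247 247 246 246 248 249 228 164 236 251 247 246 247 246 247 246
 246 247 247 247 246 247 246 246 247 247 248 212 220  71  92  95  99  96]
ring row [247 246 246 248 238 222 204 193 210 162 145 141 189 224 234 242 247 248
 246 246 247 247 246 247 247 248 246 241 228 225 214 169 159 149 147 194
 228 242 248 247 246 247]
top tab rows
277 [200 199 198 198 187 137 198 199 199 198 198 196 194 199 197 198 200 200]
280 [198 198 200 199 186 133 198 199 197 199 197 197 198 197 198 198 198 198]
283 [198 199 198 198 190 161 197 198 200 200 198 198 199 197 199 198 199 197]
tabcol [198 198 198 184 186 200 199 199 197 199 197 198 200 200 159 169 196 170
 178 155]
[193 189 177 115  55  49  65]
[199 199 199 200 191 188 157]
L [102 102  92  60  63  49 189 199 200 195 199 199 199 200] R [198 197 197 198 198 178 116  97  97  97  98 100 100 100]
L [100 103 103  81  62  62  55 191 200 198 198 197 199 199] R [198 197 198 198 196 198 198 145 111 112 109 111 111 109]
```

```bash
python3 - <<'E'
from h import *
import pickle
w=pickle.load(open("w1.pkl","rb")); t=grab("top"); s=grab("scene")
print("tab tip w",onz(w,332.5,253,.098).round(4),"top",onz(t,420.3,284.4,.100).round(4))
print("ring w",onz(w,273,278,.095).round(4))
print("pred done mouth in w",proj(w,[.5252,-.1406,.095]),"tabtip",proj(w,[.4898,-.0854,.0985]))
# open cap tab: top view pixel at (385+287/4,235+33/4); scene (235+ (404-310)/3.33, 170+(290-265)/3.33)
pt=(385+287/4,235+33/4); ps=(235+(404-310)/3.33,170+(290-265)/3.33)
print("tab done tri",tri(t,pt,s,ps).round(4))
for a in (1.6,1.8,2.0): print(a,proj(t,[.5427-.0515*np.cos(a),-.1402,.095+.0515*np.sin(a)]))
# dish outline
f=t["frame"]; hsv=cv2.cvtColor(f,cv2.COLOR_BGR2HSV); m=((hsv[...,2]>140)&(hsv[...,1]<45)).astype(np.uint8)
m[:,:225]=0;m[:,300:]=0;m[:245]=0;m[300:]=0
c=max(cv2.findContours(m,0,2)[0],key=cv2.contourArea); print(cv2.boundingRect(c)); ap=cv2.approxPolyDP(c,1.2,True)[:,0]
for p in ap: print(p,onz(t,*p,.016).round(4)[:2])
bm=((f.mean(2)<160)).astype(np.uint8)[258:279,252:273]; n,l,st,ce=cv2.connectedComponentsWithStats(bm); print(st,ce+[252,258]); 
for i in range(1,n): print(onz(t,*(ce[i]+[252,258]),.0112).round(4))
M=m*0; cv2.drawContours(M,[c],-1,1,-1)
for k in(7,):
  M2=cv2.morphologyEx(M,cv2.MORPH_OPEN,cv2.getStructuringElement(2,(19,19))); mo=cv2.moments(M2); print("body c",onz(t,mo["m10"]/mo["m00"],mo["m01"]/mo["m00"],.016))
E
```

```text
tab tip w [ 0.4911 -0.087   0.098 ] top [ 0.4901 -0.0829  0.1   ]
ring w [ 0.5166 -0.139   0.095 ]
pred done mouth in w (np.float64(271.3003809498381), np.float64(286.90105046314613)) tabtip (np.float64(334.375803636309), np.float64(251.8417176098879))
tab done tri [ 0.5538 -0.1386  0.1439]
1.6 (np.float64(458.51323810651957), np.float64(248.5059494746482))
1.8 (np.float64(457.94514592076126), np.float64(242.6056778340945))
2.0 (np.float64(457.0888151111253), np.float64(237.27654936118876))
(239, 254, 39, 30)
[240 263] [0.5426 0.2502]
[239 274] [0.521  0.2515]
[247 274] [0.5209 0.2358]
[257 283] [0.5033 0.2158]
[268 282] [0.5051 0.1944]
[276 274] [0.5206 0.1792]
[277 263] [0.5421 0.1776]
[269 254] [0.56   0.1936]
[257 254] [0.5602 0.2172]
[248 263] [0.5425 0.2345]
[[  0   0  21  21 381]
 [  0   0   1   1   1]
 [  0   0   5   5   8]
 [  8   7   8   8  51]] [[262.04724409 268.11023622]
 [252.         258.        ]
 [254.         259.625     ]
 [263.09803922 268.68627451]]
[0.5531 0.2278 0.0112]
[0.5498 0.2237 0.0112]
[0.5318 0.2053 0.0112]
body c [0.53246323 0.20666396 0.016     ]
```

>>> servo_tool([
  [[0.03, -0.008, 0, 0], [0.03, -0.008, 0, 0], [0.03, -0.008, 0, 0], [0.03, -0.008, 0, 0], [0.03, -0.008, 0, 0], [0, 0, 0, 0], [0, 0, -0.02, 0], [0, 0, -0.03, 0]],
])

```text
t: 3.4
position: [0.5991, -0.1362, 0.2297]
tcp_rot: [[-1.0, -0.023, 0.002], [-0.023, 1.0, 0.001], [-0.002, 0.001, -1.0]]
ft_force: [0.2, -0.3, -0.0]
width: -0.0
grasp_force: 0.0
```

>>> servo_tool([
  [[0, 0, -0.035, 0], [0, 0, -0.035, 0], [0, 0, -0.03, 0], [0, 0, 0, 0], [0, 0, 0, 0], [0, 0, 0, 0], [0, 0, 0, 0], [0, 0, 0, 0]],
])

```text
t: 4.4
position: [0.5994, -0.1378, 0.1299]
tcp_rot: [[-1.0, -0.021, 0.001], [-0.021, 1.0, -0.0], [-0.001, -0.0, -1.0]]
ft_force: [-0.1, 0.6, 0.9]
width: 0.0002
grasp_force: 0.0
```

```bash
python3 - <<'E'
from h import *
s=robot.get_state(); print(s["t"],s["position"].round(4),s["tcp_rot"].round(3),s["ft_force"],s["qpos"])
E
```

```text
4.4 [ 0.5994 -0.1378  0.1299] [[-1.    -0.021  0.001]
 [-0.021  1.    -0.   ]
 [-0.001 -0.    -1.   ]] [-0.06064257  0.64897974  0.8598028 ] [-11.69835131  32.473624    35.1312115   85.39439699 -19.44684805
  68.23499425 117.63143726]
```

>>> servo_tool([
  [[-0.011, 0, 0, 0], [-0.011, 0, 0, 0], [-0.011, 0, 0, 0], [-0.011, 0, 0, 0], [-0.011, 0, 0, 0], [-0.011, 0, 0, 0], [-0.011, 0, 0, 0], [-0.008, 0, 0, 0]],
])

```text
t: 5.4
position: [0.5132, -0.1376, 0.1293]
tcp_rot: [[-1.0, -0.021, -0.0], [-0.021, 1.0, 0.0], [0.0, 0.0, -1.0]]
ft_force: [0.7, -1.2, 0.6]
width: -0.0005
grasp_force: 0.3
```

>>> servo_tool([
  [[0, 0, -0.005, 0], [0, 0, -0.006, 0], [0, 0, -0.006, 0], [0, 0, -0.006, 0], [0, 0, -0.004, 0], [0, 0, -0.002, 0], [0, 0, -0.001, 0], [0, 0, 0, 0]],
])

```text
t: 6.4
position: [0.5137, -0.1377, 0.1009]
tcp_rot: [[-1.0, -0.021, -0.001], [-0.021, 1.0, 0.001], [0.0, 0.001, -1.0]]
ft_force: [-4.9, 1.5, 10.7]
width: -0.0
grasp_force: 5.7
```

>>> servo_tool([
  [[0, 0, -0.001, 0], [0, 0, -0.001, 0], [0, 0, 0, 0], [0, 0, 0.02, 0], [0, 0, 0.03, 0], [-0.006, 0.018, 0.03, 0], [-0.007, 0.018, 0.02, 0], [-0.007, 0.017, 0, 0]],
])

```text
t: 7.4
position: [0.4955, -0.0844, 0.1991]
tcp_rot: [[-1.0, -0.021, 0.005], [-0.021, 1.0, -0.0], [-0.005, -0.0, -1.0]]
ft_force: [0.2, 0.3, 0.6]
width: 0.0
grasp_force: 0.0
```

>>> servo_tool([
  [[-0.03, 0, 0, 0], [-0.03, 0, 0, 0], [-0.03, 0, 0, 0], [0, 0, 0, 0], [0, 0, 0, 0], [0, 0, 0, 0], [0, 0, 0, 0], [0, 0, 0, 0]],
], hand=0.66)

```text
t: 8.4
position: [0.4044, -0.0847, 0.1972]
tcp_rot: [[-1.0, -0.021, -0.0], [-0.021, 1.0, -0.0], [0.0, -0.0, -1.0]]
ft_force: [-0.2, 0.3, 0.2]
width: 0.0293
grasp_force: 0.0
```

```bash
python3 - <<'E'
from h import *
import pickle
w=grab("wrist"); t=grab("top"); s=grab("scene"); pickle.dump(w,open("w2.pkl","wb"))
o=np.zeros((590,800,3),np.uint8)
o[:260,:480]=cv2.resize(t["frame"][235:300,385:505],(480,260),interpolation=3)
o[265:565,:333]=cv2.resize(s["frame"][170:260,235:335],(333,300),interpolation=3)
o[265:565,340:740]=cv2.resize(w["frame"],(400,300))
cv2.imwrite("pics/c2.png",o)
st=robot.get_state(); print(st["position"].round(4),st["width"])
E
```

```text
[ 0.4041 -0.0847  0.1972] 0.028938777054800788
```

View pics/c2.png

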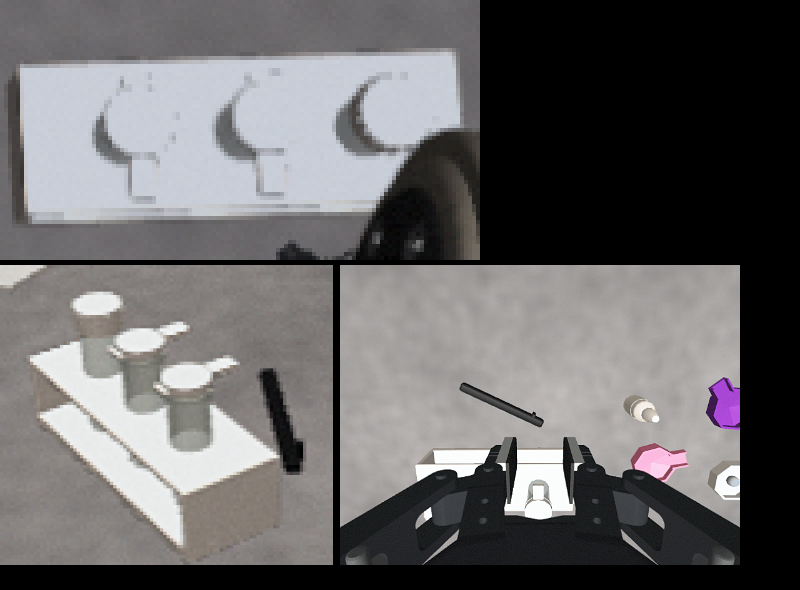

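Step 1 looks done: the middle cap lies flat and shut. In the wrist inset the tab (539,490) is centred between the fingers. Next I pinch tube_next's tab.

>>> servo_tool([
  [[0.03, 0, 0, 0], [0.03, 0, 0, 0], [0.029, 0, 0, 0], [0, 0, -0.03, 0], [0, 0, -0.03, 0], [0, 0, -0.03, 0], [0, 0, -0.019, 0], [0, 0, 0, 0]],
])

```text
t: 9.55
position: [0.4917, -0.0843, 0.0869]
tcp_rot: [[-1.0, -0.021, -0.004], [-0.021, 1.0, 0.0], [0.004, 0.0, -1.0]]
ft_force: [1.1, 0.3, -0.1]
width: 0.0294
grasp_force: 0.0
```

>>> servo_tool([
  [[0, 0, 0, 0], [0, 0, 0, 0], [0, 0, 0, 0], [0, 0, 0, 0], [0, 0, 0, 0], [0, 0, 0, 0], [0, 0, 0, 0], [0, 0, 0, 0]],
], hand=1, grip_force=40)

```text
t: 10.55
position: [0.4938, -0.0848, 0.0889]
tcp_rot: [[-1.0, -0.021, 0.002], [-0.021, 1.0, -0.0], [-0.002, -0.0, -1.0]]
ft_force: [0.3, -0.6, 5.9]
width: 0.0103
grasp_force: 39.5
```

>>> servo_tool([
  [[0.001, 0, 0.006, 0], [0.002, 0, 0.006, 0], [0.002, 0, 0.006, 0], [0.003, 0, 0.005, 0], [0.004, 0, 0.005, 0], [0.004, 0.0005, 0.005, 0], [0.005, 0, 0.004, 0], [0.005, 0, 0.003, 0]],
])

```text
t: 11.55
position: [0.5114, -0.0845, 0.1282]
tcp_rot: [[-1.0, -0.02, -0.017], [-0.02, 1.0, 0.003], [0.017, 0.003, -1.0]]
ft_force: [-17.1, -0.6, 15.1]
width: 0.0061
grasp_force: 41.4
```

>>> servo_tool([
  [[0.006, 0.0005, 0.002, 0], [0.006, 0, 0.002, 0], [0.006, 0, 0, 0], [0.006, 0.0005, 0, 0], [0.006, 0, -0.001, 0], [0.006, 0, -0.001, 0], [0, 0, 0, 0], [0, 0, 0, 0]],
])

```text
t: 12.55
position: [0.5548, -0.0831, 0.13]
tcp_rot: [[-1.0, -0.021, -0.001], [-0.021, 1.0, 0.0], [0.001, 0.0, -1.0]]
ft_force: [-1.0, -0.4, -0.3]
width: -0.0005
grasp_force: 0.0
```

```bash
python3 - <<'E'
from h import *
t=grab("top"); s=grab("scene")
o=np.zeros((590,800,3),np.uint8)
o[:260,:480]=cv2.resize(t["frame"][235:300,385:505],(480,260),interpolation=3)
o[265:565,:333]=cv2.resize(s["frame"][170:260,235:335],(333,300),interpolation=3)
cv2.imwrite("pics/c3.png",o)
E
```

```text
(no output)
```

View pics/c3.png

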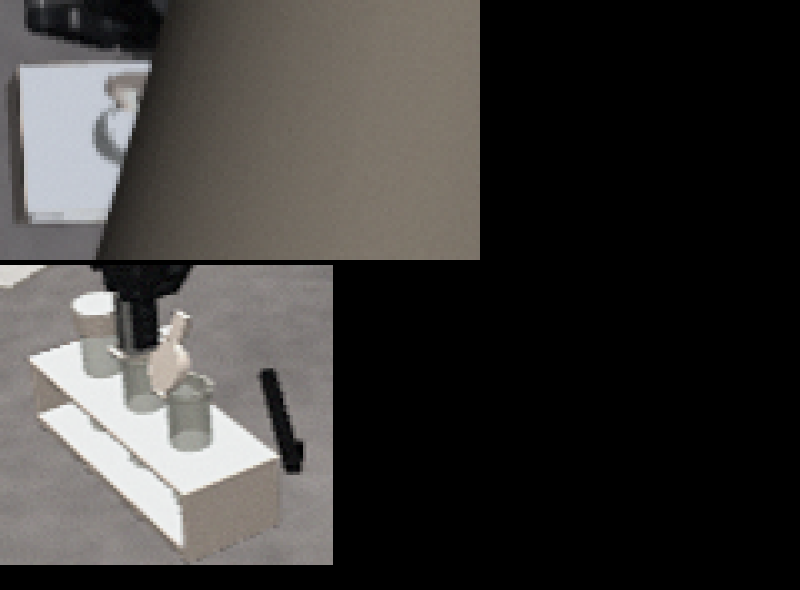

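The pinch slipped at about 70°, so the cap (168,355 in the inset) leans forward with the fingers behind it. I'll go over it and push it back from the front.

>>> servo_tool([
  [[0.003, 0, 0.02, 0], [0, 0, 0.03, 0], [-0.02, 0, 0.015, 0], [-0.03, 0, 0, 0], [-0.035, 0, 0, 0], [0, 0, -0.025, 0], [0, 0, -0.03, 0], [0, 0, -0.02, 0]],
])

```text
t: 13.65
position: [0.4722, -0.0829, 0.1193]
tcp_rot: [[-1.0, -0.021, -0.001], [-0.021, 1.0, 0.001], [0.001, 0.001, -1.0]]
ft_force: [-0.4, 0.4, 0.4]
width: 0.0003
grasp_force: 0.0
```

>>> servo_tool([
  [[0, 0, 0, 0], [0.009, 0, 0, 0], [0.009, 0, 0, 0], [0.009, 0, 0, 0], [0.009, 0, 0, 0], [0.009, 0, 0, 0], [0.009, 0, 0, 0], [0.009, 0, 0, 0]],
])

```text
t: 14.65
position: [0.5361, -0.083, 0.12]
tcp_rot: [[-1.0, -0.021, -0.001], [-0.021, 1.0, 0.0], [0.001, 0.0, -1.0]]
ft_force: [-0.8, -0.8, -0.9]
width: -0.0003
grasp_force: 0.6
```

>>> servo_tool([
  [[0.003, 0, 0, 0], [0.003, 0, 0, 0], [0, 0, 0, 0], [-0.015, 0, 0, 0], [-0.02, 0, 0.02, 0], [-0.02, 0.02, 0.04, 0], [-0.01, 0.04, 0.04, 0], [0, 0.05, 0.02, 0]],
], grip_force=30)

```text
t: 15.65
position: [0.4781, 0.0265, 0.2434]
tcp_rot: [[-1.0, -0.017, 0.006], [-0.017, 1.0, 0.002], [-0.006, 0.002, -1.0]]
ft_force: [-0.4, 0.1, -0.3]
width: 0.0
grasp_force: 0.0
```

>>> servo_tool([
  [[0, 0.05, 0, 10], [0, 0.05, 0, 10], [0, 0.02, 0, 10], [0, 0, 0, 10], [0, 0, 0, 10], [0, 0, 0, 10], [0, 0, 0, 10], [0, 0, 0, 10]],
], hand=0)

```text
t: 16.65
position: [0.4775, 0.1469, 0.2408]
tcp_rot: [[-0.148, -0.989, 0.002], [-0.989, 0.148, 0.001], [-0.001, -0.002, -1.0]]
ft_force: [-0.8, 0.4, 0.4]
width: 0.0855
grasp_force: 0.0
```

```bash
python3 - <<'E'
from h import *
import pickle
t=grab("top"); s=grab("scene"); w=grab("wrist"); pickle.dump((t,w),open("w4.pkl","wb"))
o=np.zeros((590,800,3),np.uint8)
o[:260,:480]=cv2.resize(t["frame"][235:300,385:505],(480,260),interpolation=3)
o[265:565,:333]=cv2.resize(s["frame"][170:260,235:335],(333,300),interpolation=3)
o[265:565,340:740]=cv2.resize(w["frame"],(400,300))
cv2.imwrite("pics/c4.png",o)
st=robot.get_state(); print(st["position"].round(4),st["tcp_rot"].round(3),st["width"],st["qpos"].round(0),st["t"])
E
```

```text
[0.4774 0.1468 0.2407] [[-0.156 -0.988  0.001]
 [-0.988  0.156  0.001]
 [-0.001 -0.001 -1.   ]] 0.0854248989020779 [-38.  12.  22.  94.  -5.  75. 156.] 16.8
```

View pics/c4.png

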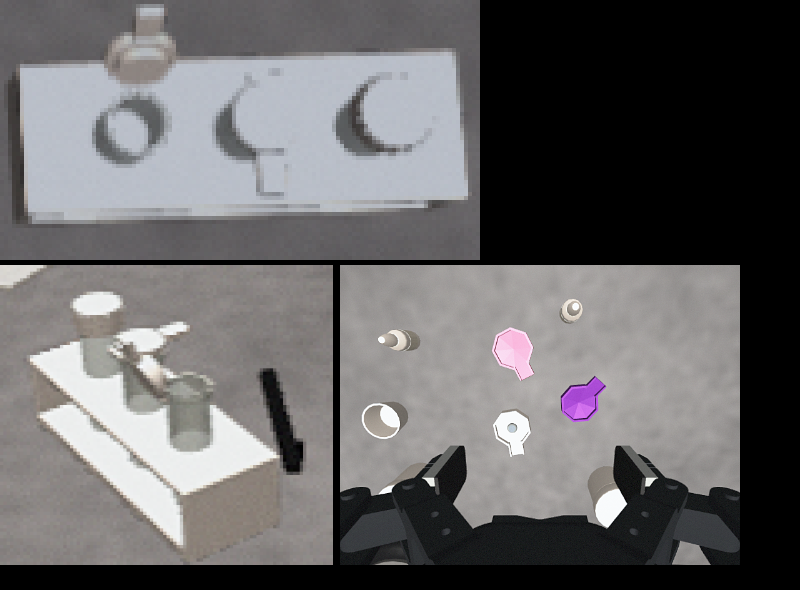

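Step 2 is done: tube_next's cap stands well past upright (140,45) and tube_done's cap is still shut. The wrist inset shows the white dish at (512,428) with its lip downwards. I'll refine the dish pose.

```bash
python3 - <<'E'
from h import *
import pickle
t,w=pickle.load(open("w4.pkl","rb"))
for nm,d,roi in(("top",t,(225,300,245,300)),("w",w,(236,312,215,314))):
    f=d["frame"]; hsv=cv2.cvtColor(f,cv2.COLOR_BGR2HSV); hi=140 if nm=="top" else 195
    m=((hsv[...,2]>hi)&(hsv[...,1]<45)).astype(np.uint8); k=m*0; a,b,c_,e=roi; k[c_:e,a:b]=m[c_:e,a:b]
    c=max(cv2.findContours(k,0,2)[0],key=cv2.contourArea); print(nm,cv2.boundingRect(c),cv2.contourArea(c))
    P=np.array([onz(d,*p,.015)[:2] for p in c[:,0].astype(float)])
    for p in cv2.approxPolyDP((P*1e4).astype(np.int32)[:,None],20,True)[:,0]: print(p/1e4)
    K=k*0; cv2.drawContours(K,[c],-1,1,-1); g=f.mean(2)
    bm=((g<hi-15)&(cv2.erode(K,np.ones((7,7)))>0)).astype(np.uint8); n,l,st,ce=cv2.connectedComponentsWithStats(bm)
    for i in range(1,n):
        if st[i,4]>20: print("ball",st[i],onz(d,*ce[i],.0112).round(4))
E
```

```text
top (235, 245, 29, 39) 707.5
[0.5783 0.2218]
[0.5626 0.261 ]
[0.5269 0.2538]
[0.5035 0.2433]
[0.5093 0.2337]
[0.5092 0.2239]
[0.5131 0.222 ]
[0.517  0.2104]
[0.515  0.2084]
[0.5189 0.2065]
[0.5169 0.2045]
[0.5503 0.2112]
w (245, 233, 60, 74) 2810.5
[0.5214 0.1761]
[0.5434 0.1768]
[0.5596 0.193 ]
[0.5601 0.2153]
[0.5431 0.2332]
[0.5433 0.2511]
[0.5397 0.2482]
[0.5203 0.2501]
[0.5204 0.2323]
[0.5044 0.2163]
[0.5044 0.1921]
ball [268 253  15  15  56] [0.5304 0.2014 0.0112]
ball [249 256  23  31  60] [0.5519 0.2161 0.0112]
```

>>> servo_tool([
  [[0.014, 0.015, -0.01, 2.2], [0.014, 0.015, -0.02, 2.2], [0.014, 0.014, -0.03, 2.2], [0.0125, 0.014, -0.03, 2.2], [0, 0, -0.03, 0], [0, 0, -0.03, 0], [0, 0, -0.02, 0], [0, 0, 0, 0]],
], hand=0.15)

```text
t: 17.8
position: [0.5302, 0.2044, 0.0687]
tcp_rot: [[-0.002, -1.0, -0.003], [-1.0, 0.002, -0.002], [0.002, 0.003, -1.0]]
ft_force: [-0.7, -0.2, -0.1]
width: 0.0727
grasp_force: 0.0
```

```bash
python3 - <<'E'
from h import *
w=grab("wrist","pics/w5.png")
st=robot.get_state(); print(st["position"].round(4),st["tcp_rot"].round(3),st["width"],st["qpos"].round(0),st["t"])
print(proj(w,[.532,.205,.016]))
E
```

```text
[0.5314 0.2048 0.0701] [[-0.002 -1.    -0.001]
 [-1.     0.002 -0.   ]
 [ 0.     0.001 -1.   ]] 0.07256419026861087 [-36.  29.  18.  96. -10.  57. 166.] 17.85
(np.float64(316.2773056113602), np.float64(256.93766462495404))
```

View pics/w5.png

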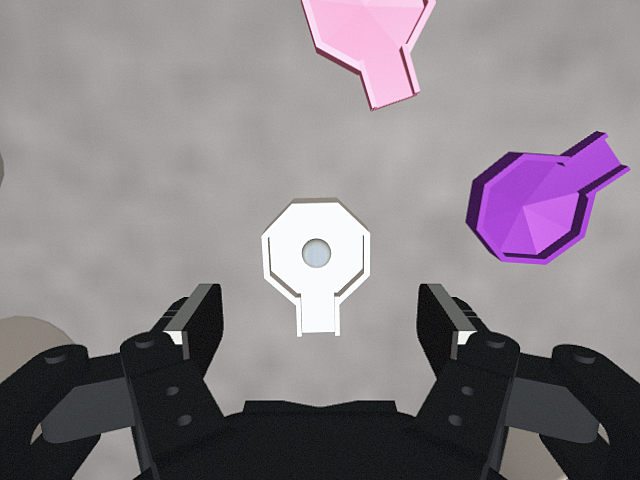

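Wrist view: the white dish is centred at (316,255) between the fingers, its flat sides are parallel to the pads, and the ball is in the middle. Descending.

>>> servo_tool([
  [[0.0005, 0, -0.02, 0], [0, 0, -0.02, 0], [0, 0, -0.012, 0], [0, 0, -0.009, 0], [0, 0, -0.005, 0], [0, 0, -0.002, 0], [0, 0, 0, 0], [0, 0, 0, 0]],
], hand=0.22)

```text
t: 18.85
position: [0.5324, 0.205, 0.0027]
tcp_rot: [[0.0, -1.0, 0.001], [-1.0, -0.0, 0.0], [-0.0, -0.001, -1.0]]
ft_force: [0.3, 0.4, 0.1]
width: 0.0665
grasp_force: 0.0
```

>>> servo_tool([
  [[0, 0, 0, 0], [0, 0, 0, 0], [0, 0, 0, 0], [0, 0, 0, 0], [0, 0, 0, 0], [0, 0, 0, 0], [0, 0, 0, 0], [0, 0, 0, 0]],
], hand=0.29, grip_force=25)

```text
t: 19.85
position: [0.5321, 0.2049, 0.0023]
tcp_rot: [[0.0, -1.0, -0.0], [-1.0, -0.0, 0.0], [-0.0, 0.0, -1.0]]
ft_force: [-0.1, -0.1, -0.4]
width: 0.0604
grasp_force: 0.0
```

>>> servo_tool([
  [[0, 0, -0.001, 0], [0, 0, -0.001, 0], [0, 0, 0, 0], [0, 0, 0, 0], [0, 0, 0, 0], [0, 0, 0, 0], [0, 0, 0, 0], [0, 0, 0, 0]],
], hand=0.32)

```text
t: 20.85
position: [0.5321, 0.2049, 0.0003]
tcp_rot: [[0.0, -1.0, 0.0], [-1.0, -0.0, 0.0], [-0.0, -0.0, -1.0]]
ft_force: [-1.5, -0.5, -0.2]
width: 0.0581
grasp_force: 0.0
```

>>> servo_tool([
  [[0, 0, 0, 0], [0, 0, 0, 0], [0, 0, 0, 0], [0, 0, 0, 0], [0, 0, 0, 0], [0, 0, 0, 0], [0, 0, 0, 0], [0, 0, 0, 0]],
], hand=0.34)

```text
t: 21.85
position: [0.532, 0.2049, 0.0003]
tcp_rot: [[0.0, -1.0, -0.0], [-1.0, -0.0, 0.0], [-0.0, 0.0, -1.0]]
ft_force: [-0.7, 0.2, 0.2]
width: 0.0563
grasp_force: 0.5
```

>>> servo_tool([
  [[0, 0, 0, 0], [0, 0, 0, 0], [0, 0, 0, 0], [0, 0, 0, 0], [0, 0, 0, 0], [0, 0, 0, 0], [0, 0, 0, 0], [0, 0, 0, 0]],
], hand=0.4)

```text
t: 22.85
position: [0.5323, 0.2049, 0.0005]
tcp_rot: [[0.0, -1.0, 0.0], [-1.0, -0.0, 0.0], [-0.0, -0.0, -1.0]]
ft_force: [-0.3, 0.3, 4.9]
width: 0.0551
grasp_force: 27.0
```

>>> servo_tool([
  [[0, 0, 0, 0], [0, 0, 0, 0], [0, 0, 0, 0], [0, 0, 0, 0], [0, 0, 0, 0], [0, 0, 0, 0], [0, 0, 0, 0], [0, 0, 0, 0]],
], hand=1)

```text
t: 23.85
position: [0.5323, 0.205, 0.0005]
tcp_rot: [[0.0, -1.0, 0.0], [-1.0, -0.0, 0.0], [-0.0, -0.0, -1.0]]
ft_force: [-0.2, -0.3, 4.7]
width: 0.0552
grasp_force: 27.1
```

>>> servo_tool([
  [[0, 0, 0.0005, 0], [0, 0, 0.001, 0], [0, 0, 0.002, 0], [0, 0, 0.003, 0], [0, 0, 0.004, 0], [0, 0, 0.005, 0], [0, 0, 0.006, 0], [0, 0, 0.007, 0]],
])

```text
t: 24.85
position: [0.5321, 0.2049, 0.0293]
tcp_rot: [[0.0, -1.0, 0.0], [-1.0, -0.0, 0.0], [-0.0, -0.0, -1.0]]
ft_force: [-0.3, 0.6, -0.8]
width: 0.0554
grasp_force: 26.5
```

>>> servo_tool([
  [[0, 0, 0.008, 0], [0, 0, 0.008, 0], [0, 0, 0.007, 0], [0, 0, 0.006, 0], [0, 0, 0.004, 0], [0, 0, 0.002, 0], [0, 0, 0.001, 0], [0, 0, 0, 0]],
])

```text
t: 25.85
position: [0.532, 0.2048, 0.0647]
tcp_rot: [[0.0, -1.0, -0.0], [-1.0, -0.0, -0.0], [0.0, 0.0, -1.0]]
ft_force: [-0.2, 0.0, 0.4]
width: 0.0556
grasp_force: 26.5
```

```bash
python3 - <<'E'
from h import *
w=grab("wrist"); s=grab("scene")
o=np.zeros((590,800,3),np.uint8)
o[:300,:400]=w["frame"][100:400,120:520]
o[:300,400:800]=cv2.resize(s["frame"][220:370,280:480],(400,300),interpolation=3)
cv2.imwrite("pics/c6.png",o)
st=robot.get_state(); print(st["position"].round(4),st["width"],st["qpos"].round(0),st["t"])
E
```

```text
[0.5319 0.2048 0.0646] 0.0556603185207958 [-36.  29.  18.  97. -10.  56. 166.] 25.95
```

View pics/c6.png

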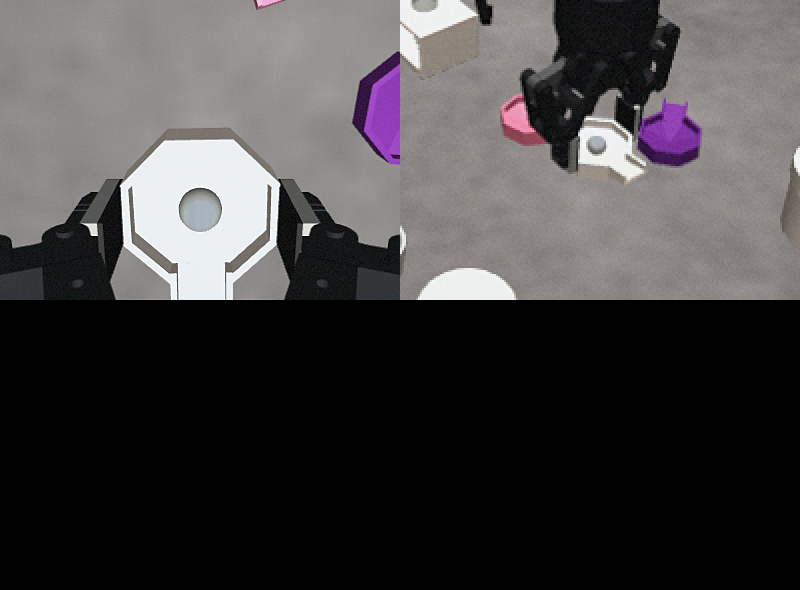

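Dish held level, ball centred at (200,210). Now the smooth turn and transit.

>>> servo_tool([
  [[0, 0, 0.002, -0.5], [0, 0, 0.005, -1], [0, 0, 0.009, -1.5], [0, 0, 0.013, -2.5], [0, 0, 0.015, -3.5], [0, 0, 0.015, -4], [0, 0, 0.013, -4], [0, 0, 0.009, -4]],
])

```text
t: 26.95
position: [0.5326, 0.2051, 0.1474]
tcp_rot: [[-0.361, -0.932, 0.002], [-0.932, 0.361, 0.001], [-0.001, -0.001, -1.0]]
ft_force: [0.1, 0.8, -1.8]
width: 0.0554
grasp_force: 26.5
```

>>> servo_tool([
  [[0, -0.001, 0.005, -4], [-0.001, -0.003, 0.002, -4], [-0.001, -0.006, 0, -4], [-0.002, -0.009, 0, -4], [-0.002, -0.012, 0, -4], [-0.003, -0.015, 0, -4], [-0.003, -0.017, 0, -4], [-0.003, -0.018, 0, -4]],
])

```text
t: 27.95
position: [0.5172, 0.1234, 0.1535]
tcp_rot: [[-0.8, -0.599, 0.001], [-0.599, 0.8, 0.001], [-0.001, -0.0, -1.0]]
ft_force: [0.3, -0.8, -1.1]
width: 0.0553
grasp_force: 26.5
```

>>> servo_tool([
  [[-0.0035, -0.019, 0, -4], [-0.0035, -0.019, 0, -4], [-0.0035, -0.019, 0, -4], [-0.0035, -0.019, 0, -4], [-0.0035, -0.019, 0, -4], [-0.0035, -0.019, 0, -4], [-0.0035, -0.019, 0, -3], [-0.0035, -0.019, 0, -2]],
])

```text
t: 28.95
position: [0.4888, -0.0294, 0.1528]
tcp_rot: [[-0.991, -0.137, 0.0], [-0.137, 0.991, -0.0], [-0.0, -0.0, -1.0]]
ft_force: [-0.4, -0.1, -0.5]
width: 0.0553
grasp_force: 26.5
```

>>> servo_tool([
  [[-0.003, -0.017, 0, -2], [-0.003, -0.014, 0, -1.5], [-0.002, -0.011, 0, -1], [-0.0015, -0.008, 0, -1], [-0.001, -0.0045, 0, -0.6], [-0.0008, -0.0025, 0, -0.5], [0, -0.0006, 0, 0], [0, 0, 0, 0]],
])

```text
t: 29.95
position: [0.4779, -0.0854, 0.1528]
tcp_rot: [[-1.0, -0.025, -0.0], [-0.025, 1.0, 0.0], [-0.0, 0.0, -1.0]]
ft_force: [-0.4, 1.4, -0.3]
width: 0.0552
grasp_force: 26.5
```

```bash
python3 - <<'E'
from h import *
import pickle
w=grab("wrist"); s=grab("scene"); t=grab("top"); pickle.dump((w,s,t),open("w7.pkl","wb"))
o=np.zeros((600,800,3),np.uint8)
o[:480,:400]=w["frame"][:,120:520]
o[:300,400:800]=cv2.resize(s["frame"][120:270,220:420],(400,300),interpolation=3)
o[300:600,400:800]=cv2.resize(t["frame"][200:320,360:520],(400,300),interpolation=3)
cv2.imwrite("pics/c7.png",o)
st=robot.get_state(); print(st["position"].round(4),st["tcp_rot"].round(3),st["width"],st["qpos"].round(0),st["t"])
x=np.array([.9997,.0244,0])
for z in(.154,): print("lip expected w",proj(w,st["position"]+.046*x+[0,0,.0128]), "mouth w",proj(w,[.5238,-.0846,.095]))
E
```

```text
[ 0.4779 -0.0854  0.1528] [[-1.    -0.025  0.   ]
 [-0.025  1.     0.   ]
 [-0.     0.    -1.   ]] 0.05560052051547355 [-28.  17.  45. 105. -13.  64. 113.] 30.1
lip expected w (np.float64(320.7967761682265), np.float64(419.03237406678414)) mouth w (np.float64(319.81260990009787), np.float64(328.34480973475564))
```

View pics/c7.png

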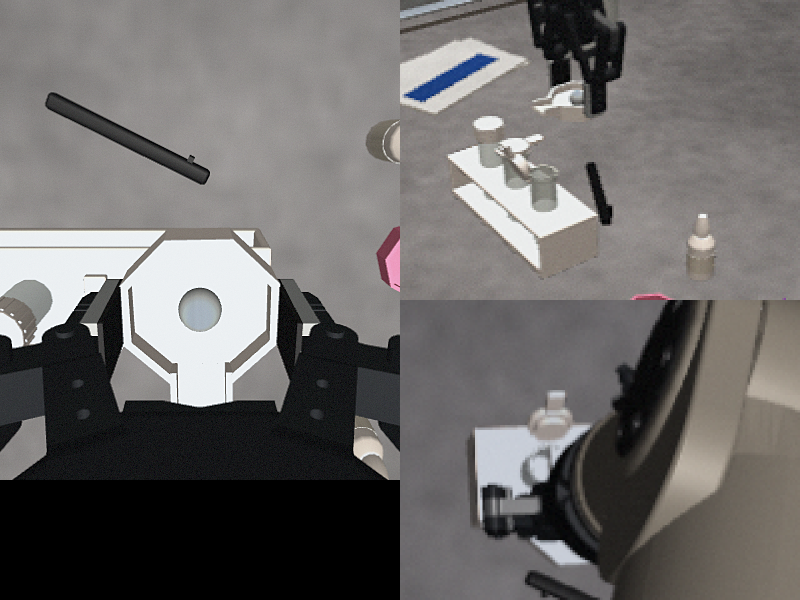

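The dish is held with its lip along +x, the ball centred at wrist pixel (320,310), and the cap still open. A quick check of the dish centre from the ball, then down.

```bash
python3 - <<'E'
from h import *
import pickle
w,s,t=pickle.load(open("w7.pkl","rb"))
print("ball",onz(w,320,310,.1523+.0112).round(4))
print("flat verts",[onz(w,*p,.1523+.016).round(4)[:2] for p in((242,283),(399,283),(245,343),(396,343))])
print("pred lip/ball in scene",proj(s,[.5238,-.0846,.165]),proj(s,[.4778,-.0857,.1635]))
# scene ball/lip in crop coords -> full: crop(400..,0..)/2+(220,120)
print("scene lip obs",(220+(540-400)/2,120+103/2),"ball obs",(220+(578-400)/2,120+97/2))
E
```

```text
ball [ 0.4784 -0.0858  0.1635]
flat verts [array([ 0.4665, -0.1132]), array([ 0.4651, -0.0588]), array([ 0.4898, -0.1126]), array([ 0.4883, -0.0581])]
pred lip/ball in scene (np.float64(288.72541349146337), np.float64(174.01201238518604)) (np.float64(308.325081398451), np.float64(168.2189931637891))
scene lip obs (290.0, 171.5) ball obs (309.0, 168.5)
```

>>> servo_tool([
  [[0, 0, -0.002, 0], [0, 0, -0.005, 0], [0, 0, -0.008, 0], [0, 0, -0.009, 0], [0, 0, -0.008, 0], [0, 0, -0.005, 0], [0, 0, -0.002, 0], [0, 0, 0, 0]],
])

```text
t: 31.1
position: [0.4778, -0.0858, 0.1138]
tcp_rot: [[-1.0, -0.024, 0.0], [-0.024, 1.0, -0.0], [-0.0, -0.0, -1.0]]
ft_force: [-0.5, -0.4, -0.9]
width: 0.0553
grasp_force: 26.5
```

>>> servo_tool([
  [[0, 0, 0, 0], [0, 0, 0, 0], [0, 0, 0, 0], [0, 0, 0, 0], [0, 0, 0, 0], [0, 0, 0, 0], [0, 0, 0, 0], [0, 0, 0, 0]],
])

```text
t: 32.1
position: [0.4778, -0.0858, 0.1138]
tcp_rot: [[-1.0, -0.024, -0.0], [-0.024, 1.0, -0.0], [0.0, -0.0, -1.0]]
ft_force: [0.2, -0.6, -1.0]
width: 0.0554
grasp_force: 26.5
```

```bash
python3 - <<'E'
from h import *
st=robot.get_state(); print(st["position"].round(4),st["ft_force"].round(1),st["grasp_force"],st["t"])
print(robot.finish_job())
E
```

```text
[ 0.4778 -0.0858  0.1138] [ 0.2 -0.6 -1. ] 26.52711893562639 32.1
the job is handed in; nothing more can be done
None
```

I handed the job in at 32 s with no verdict returned: tube_done's cap is shut, tube_next's cap is open past upright, and the dish is held level and still with the tip of its lip over tube_next's mouth by my measurements, about 18 mm clear, its ball centred when last seen just before the final 39 mm lowering.

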